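Snap a refill cartridge onto the tilted dosing nipple and hold it down

ROBOT

A 6-joint arm with a two-finger parallel gripper is mounted at the origin on the work surface. World frame = base frame: x ahead of the robot, y to its left, z up, the work surface at z = 0. Lengths are in mm, angles in rad, forces in N, time in s.
With the tool pointing down it reaches from about 425 to 1125 mm from the base axis. Payload 14.9 kg.
Tool frame: the origin (TCP) lies midway between the tips of the shut fingers; the grasp point (between the pads) lies 19 mm behind it; z points along the fingers, y is the direction in which the jaws open and shut (so a half turn about z gives the same grasp; the last joint's range is limited). The gripper opens to 91 mm and grips with 3 to 60 N. Pads are 32 mm wide; open, the fingers measure 118 mm over their backs; the gripper's body (76 mm by 178 mm) begins 60 mm behind the grasp point.
Start: joints at [-1.208, 0.379, 1.734, -0, 1.028, -0.033], TCP at [269.879, -645.897, 179.932] pointing down, gripper open.
Joint ranges: [-2.77, 2.77], [-0.74, 2.19], [0, 2.66], [-1.06, 4.2], [0.31, 2.87], [-3.08, 3.08]. Speed limits (rad/s): [1.89, 1.89, 2.39, 3.14, 3.14, 3.14].

INTERFACE

Orientations are given as a rotation vector (axis times angle).
In Python, from rig import bot, ungrasp, close_gripper, kinematics, monitor, imaging, ticket gives the robot as it stands. Calls block until the motion is done:
- bot.reach(position, orientation): joint-space move of the TCP to a pose.
- bot.move_straight(position, frame=None, vel=150, stop_force=None): straight line of the TCP; frame=None keeps the orientation; vel is the mean speed in mm/s. With stop_force (N) it stops when the force on the tool has changed by that much, and returns True; else False.
- bot.set_joints(angles): joint-space move.
- ungrasp() and close_gripper(): open the fingers fully, or close them until they stop; the grip force is fixed at half the most.
- bot.wait(seconds).
- kinematics.inverse_kinematics(position, orientation): joint angles nearest the present ones, or None.
- monitor.read_state(): the state.
- imaging.read_camera(name): name is "scene" or "top" or "wrist"; returns a dict with "img" (400x640x3 uint8, red, green, blue), "mtx" (3x3 intrinsics, pixels), "dist_coeffs" ([k1, k2, p1, p2, k3] as OpenCV has them; the pictures are not rectified), "xyz" and "orientation" of the camera in the world; the wrist camera has in their place "hand_eye" (4x4, takes a point from camera to tool coordinates, whose origin is the TCP and whose axes are the flange's). Camera axes: x right, y up, looking along -z (the intrinsics and any distortion apply to the point x, -y, -z); pixel columns grow to the right and rows downward; lengths in mm; the calibration is good to about 2 mm. A picture is of the moment at which its call begins: read the wrist's pose just before it. There is no depth.
A pose or a line that the arm cannot do raises bot.MotionError and nothing moves.
- ticket.hand_in(): hands the job in, once; it reports no verdict.
Trained networks look in a picture, given as the dict that the camera call returned (one of the last four; its "shot" number tells which), for a name from the list of things; names that differ only in an ending like _2 or _b are one class to them, and where a whole thing is asked for, a point or a joint stands for the part that bears it (a point fixed in the world has none). Each returns a list of dicts, best first, with "conf" (0 to 1); they miss things now and then, are a little off and sometimes report something else, mostly with a low value. They report only what shows in the picture. A call takes as long as a camera call. They do not tell look-alikes from the thing itself.
- imaging.recognise(picture, query): "bbox" ([centre column, centre row, width, height] in pixels, round what is visible of it).
- imaging.outline_of(picture, query): "mask" (400x640 bool, what is visible of it) and "bbox" ([centre column, centre row, width, height] in pixels, round what is visible of it).
The state is a dict: "time_s": time; "qpos": joint angles; "joint_vel": joint speeds; "joint_efforts": joint torques, N m; "position": TCP position; "tool_rot": TCP orientation; "contact_force": force on the tool from outside, world axes, zero at the start; "torque": the same for the moment, N m; "gripper_width": finger opening in mm.
Only numpy, scipy, OpenCV 4.12 (cv2) and the standard library are available. Lean on these libraries where they do the work, as an engineer would, in place of code of your own. Each camera call takes 0.05 s, during which the arm holds its last target.

TASK

Pick up the refill cartridge, dip its coupler mouth into the squat white wetting cup, well below the rim, and then press the coupler squarely onto the tilted nipple of the dosing block until it snaps over the nipple's spring balls, and on until the spring collar is all the way down. Finish while still gripping the cartridge and holding it down against the spring: do not let go. Leave the other things on the table where they are and keep the wetting cup standing in its place.

Things in the scene. Friction and masses are not known exactly. Their poses are not given: they have to be found in the camera images.
- cartridge: Refill cartridge, loose, 0.11 to 0.22 kg, round about z, standing mouth down. Origin: centre of the open coupler mouth, its lowest point; z up its axis. z 0-36 mm steel coupler, 35 across; z 36-84 white plastic barrel, 34 across, to grip; top at 94. The mouth's rounded lip has a 16 mm hole, 6 deep; behind it a 23 mm bore, closed at z = 36.
- wetting_cup: Wetting cup, loose, 0.3 kg, squat white ceramic cup, 74 mm across the rim, 55 mm tall, wall 4 mm, inner floor 6 mm up, 66 mm across inside at the rim, empty to look at. Origin at the centre of its underside, z up. The only cup this wide.
- wetting_cup_rim (a point): Centre of the wetting cup's mouth, level with the rim, 55 mm above its underside.
- dosing_block: Grey block 130 x 100 mm fixed to the table, 64 mm tall at its rear (+x), 34 mm in front, with a tilted boss that carries the nipple. Origin at the centre of its underside, z up.
- nipple: Steel nipple, fixed on the dosing block. Origin at its foot, on its axis; z runs out along the axis, which leans 25 degrees from vertical towards the block's front (the robot's side). Post 14 mm across, 47 long, tapered tip. Spring balls on both sides (y), 20.6 mm across them, at z = 24 mm. The cartridge goes on with both z axes in line, the same way up.
- nipple_home (a point): Point on the nipple's axis, 10 mm out from its foot: the cartridge's mouth is here when pressed fully home. On the way the mouth meets the free collar at 22 mm from the foot, its lip rides over the balls at about 21 mm, and has snapped past them at about 17 mm. Passing the balls takes about 8 to 15 N along the axis.
- collar (a joint): Spring collar around the nipple, 33 mm across, its flat top at z = 22 mm of the nipple when free. The coupler's mouth pushes it down along the nipple. Value in m: 0 free, 0.012 fully down (stop). Spring 2.4 N when free, 9.6 N fully down. Let go, a snapped cartridge stays on but the collar springs back to about 0.0055: it must be held down.
- jar_a: Bystander, loose: clamp-lid glass jar, 100 across, 93 tall mm. Origin at the centre of its underside.
- jar_b: Bystander, loose: clamp-lid glass jar, 100 across, 93 tall mm. Origin at the centre of its underside.
- bottle_a: Bystander, loose: tall closed bottle, 72 across, 235 tall mm. Origin at the centre of its underside.
- bottle_b: Bystander, loose: tall closed bottle, 72 across, 235 tall mm. Origin at the centre of its underside.
- sample_cup: Bystander, loose: small thin clear sample cup, 52 across the rim, 45 tall mm. Origin at the centre of its underside.
- seedling_cup: Bystander, loose: small clear cup with a seedling, 52 across, 65 tall with its leaves mm. Origin at the centre of its underside.
- marker: Bystander, loose: marker pen lying on the table, 130 long (its x axis), 14 thick mm. Origin at the centre of its underside.
Not all that is in view belongs to the job. What is shaped like the cartridge but blue or orange is not meant.

How it is judged:
By the outcome, as a careful person would: the job done as asked, in the order asked, and still so for the second after the job is handed in, while the arm keeps its last pose, push and grip.
It also fails if it takes over 51 s, if anything falls off the work surface, if the arm or the gripper's body presses on something with over 40 N, if the wrist force passes 120 N, or if a joint passes its speed limit or range.

## Working session

There is one attempt and no reset: what is moved stays moved. The work goes in short steps, each a Python script; the robot and the scene stay as the last script left them, time stands still between calls to the robot, and variables do not carry over. Pictures are saved under pics/ and viewed, and the job is handed in when it is done.

```bash
ls; mkdir -p pics
python3 - <<'E'
from rig import bot, monitor, imaging
import cv2
s=monitor.read_state(); print(s)
for n in ["scene","top","wrist"]:
    p=imaging.read_camera(n); print(n,{k:v for k,v in p.items() if k!="img"})
    cv2.imwrite(f"pics/{n}0.png",p["img"][:,:,::-1])
    if n!="wrist":
      for q in ["cartridge","wetting_cup","dosing_block","nipple","collar","jar_a","bottle_a","sample_cup","seedling_cup","marker"]:
        print(n,q,[(round(d["conf"],2),[round(float(x)) for x in d["bbox"]]) for d in imaging.recognise(p,q)])
E
```

```text
pics
{'time_s': 0.0, 'qpos': array([-1.20828163e+00,  3.79420615e-01,  1.73478150e+00,  8.33924831e-06,
        1.02848476e+00, -3.33081384e-02]), 'joint_vel': array([-2.06707404e-04,  9.57567336e-05, -3.77099495e-04,  2.48260334e-04,
        9.61171229e-04, -4.45437328e-04]), 'joint_efforts': array([-1.79142542e-03, -7.63725185e+01, -4.34372485e+01,  6.50286069e-02,
        4.24979534e-02, -7.11389066e-05]), 'position': array([ 269.73521837, -645.47447668,  179.27948782]), 'tool_rot': array([-3.07920862e+00, -6.17486961e-01,  2.70485853e-04]), 'contact_force': array([ 0.95336055,  0.44290497, -0.8683955 ]), 'torque': array([-0.01892039, -0.07502401, -0.05924334]), 'gripper_width': 91.46971353969427}
scene {'mtx': array([[506.85866895,   0.        , 318.50238171],
       [  0.        , 506.85866895, 198.70167101],
       [  0.        ,   0.        ,   1.        ]]), 'dist_coeffs': array([-0.04585961,  0.        ,  0.        ,  0.        ,  0.        ]), 'xyz': array([1305.56013928, -262.04765424, 1293.07064802]), 'orientation': array([0.50751235, 0.37024154, 1.17968861]), 'shot': 1}

[... 1623 characters left out ...]
20, 18])]
top marker [(0.79, [326, 220, 10, 42]), (0.35, [320, 167, 14, 15])]
wrist {'mtx': array([[293.33352704,   0.        , 322.11465903],
       [  0.        , 293.33352704, 206.1210736 ],
       [  0.        ,   0.        ,   1.        ]]), 'dist_coeffs': array([-0.05580432,  0.        ,  0.        ,  0.        ,  0.        ]), 'hand_eye': array([[-2.79671947e-04,  9.72296156e-01,  2.33752235e-01,
         6.72632772e+01],
       [ 9.99999961e-01,  2.78012285e-04,  4.00494995e-05,
         7.71833079e-01],
       [-2.60460186e-05,  2.33752237e-01, -9.72296195e-01,
        -2.04879592e+02],
       [ 0.00000000e+00,  0.00000000e+00,  0.00000000e+00,
         1.00000000e+00]]), 'shot': 3}
```

Run:
```python
import cv2
a=cv2.imread("pics/top0.png")[120:280,120:540]
cv2.imwrite("pics/top0c.png",cv2.resize(a,None,fx=1.9,fy=1.9,interpolation=cv2.INTER_CUBIC))
a=cv2.imread("pics/scene0.png")[120:300,130:500]
cv2.imwrite("pics/scene0c.png",cv2.resize(a,None,fx=2.1,fy=2.1,interpolation=cv2.INTER_CUBIC))
```

```text
(no output)
```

View pics/top0c.png

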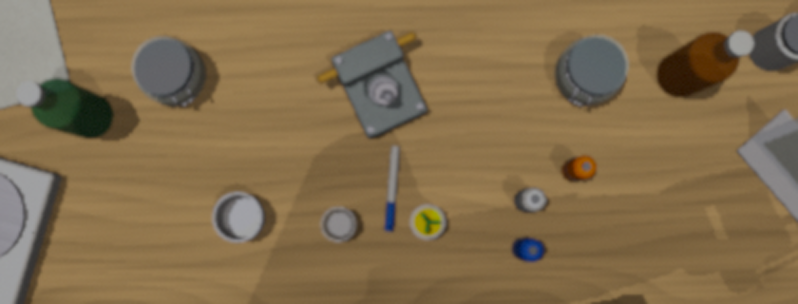

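View pics/scene0c.png

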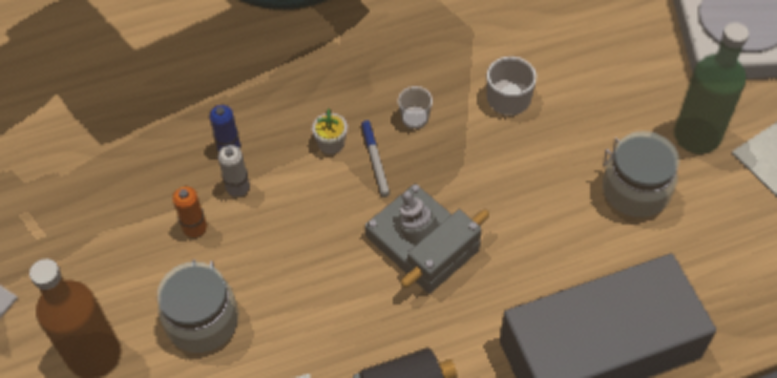

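The top view shows three cartridge-shaped things: white and steel at (400,225), blue at (399,250) and orange at (426,208). Only the one at (400,225), which is (241,201) in the scene view, is white and steel, so that is the one to grip. The squat white cup is at (247,234) and the block at (317,164). The block is yawed, with its nipple at about (322,168).

```bash
cat > h.py <<'E'
import numpy as np, cv2
from scipy.spatial.transform import Rotation as R
from rig import bot, ungrasp, close_gripper, kinematics, monitor, imaging, ticket
def shot(name):
    s=monitor.read_state(); p=imaging.read_camera(name)
    if name=="wrist":
        T=np.eye(4);T[:3,:3]=R.from_rotvec(s["tool_rot"]).as_matrix();T[:3,3]=s["position"]
        C=T@p["hand_eye"]; p["C"]=C[:3,3]; p["Rm"]=C[:3,:3]
    else:
        p["C"]=np.array(p["xyz"]);p["Rm"]=R.from_rotvec(p["orientation"]).as_matrix()
    return p
def rays(p,uv):
    n=cv2.undistortPoints(np.array(uv,float).reshape(-1,1,2),p["mtx"],p["dist_coeffs"]).reshape(-1,2)
    d=np.c_[n[:,0],-n[:,1],-np.ones(len(n))]@p["Rm"].T
    return d/np.linalg.norm(d,axis=1)[:,None]
def at_z(p,uv,z):
    d=rays(p,uv); return p["C"]+d*((z-p["C"][2])/d[:,2])[:,None]
def proj(p,X):
    c=(np.array(X,float).reshape(-1,3)-p["C"])@p["Rm"]; c=c*[1,-1,-1]
    return cv2.projectPoints(c,np.zeros(3),np.zeros(3),p["mtx"],p["dist_coeffs"])[0].reshape(-1,2)
def tri(obs):
    A=np.zeros((3,3));b=np.zeros(3)
    for p,uv in obs:
        d=rays(p,[uv])[0];M=np.eye(3)-np.outer(d,d);A+=M;b+=M@p["C"]
    X=np.linalg.solve(A,b); return X,[np.round(proj(p,X)[0]-uv,1) for p,uv in obs]
def save(p,name): cv2.imwrite("pics/"+name,p["img"][:,:,::-1])
E
python3 - <<'E'
from h import *
t=shot("top");s=shot("scene")
for n,uv,z in [("cart",(400,225),94),("blue",(399,250),94),("orange",(426,207),94),("cup",(246.5,233.5),55),("sample",(299,237),45),("seed",(344.5,236),55),("nip",(322,168),80),("jarA",(209,156),93),("jarB",(432,157),93),("green",(136,169),235),("brown",(508,142),235),("mark1",(327,198),7),("mark2",(325,239),7)]:
    print(n,at_z(t,[uv],z)[0].round())
print(tri([(t,(401,224.5)),(s,(130+231/2.1,120+152/2.1))]))
print(tri([(t,(321,167)),(s,(325.7,211.5))]))
E
```

```text
cart [ 436. -203.   94.]
blue [ 369. -198.   94.]
orange [ 483. -276.   94.]
cup [426. 218.  55.]
sample [412.  72.  45.]
seed [411. -55.  55.]
nip [600.   2.  80.]
jarA [641. 311.  93.]
jarB [ 619. -299.   93.]
green [587. 454. 235.]
brown [ 626. -450.  235.]
mark1 [523. -10.   7.]
mark2 [404.  -1.   7.]
(array([ 438.30387976, -205.6007958 ,   85.87462693]), [array([-0.7, -0.2]), array([-0.6, -0. ])])
(array([598.43434492,   3.51539846, 103.48080602]), [array([0.5, 0.1]), array([ 0.5, -0. ])])
```

```bash
cat >> h.py <<'E'
def down(th):  # jaw (tool y) direction angle in deg
    y=np.array([np.cos(np.radians(th)),np.sin(np.radians(th)),0]);z=np.array([0,0,-1.])
    return R.from_matrix(np.c_[np.cross(y,z),y,z]).as_rotvec()
E
python3 - <<'E'
from h import *
for th in (60,-120):
    print(th,[None if q is None else np.round(q,2) for q in (kinematics.inverse_kinematics([437,-204,z],down(th)) for z in (43,200))])
    print(th,kinematics.inverse_kinematics([426,218,67],down(th)))
n=np.array([-np.sin(np.radians(25))*np.cos(np.radians(30)),-np.sin(np.radians(25))*.5,np.cos(np.radians(25))])
for a in range(0,360,30):
    z=-n;y0=np.cross([0,0,1.],n);y0/=np.linalg.norm(y0)
    y=R.from_rotvec(n*np.radians(a)).apply(y0)
    q=kinematics.inverse_kinematics([595,0,120],R.from_matrix(np.c_[np.cross(y,z),y,z]).as_rotvec())
    print(a,None if q is None else np.round(q,2))
# view over block: TCP down
for th in (0,90,-90,180): print(th,kinematics.inverse_kinematics([600,0,180],down(th)))
E
```

```text
60 [array([-0.49,  0.27,  2.22,  0.  ,  0.66, -1.53]), array([-0.49, -0.  ,  2.15,  0.  ,  0.99, -1.53])]
60 [ 4.24284051e-01  2.15323233e-01  2.22030503e+00 -8.88178420e-16
  7.05964391e-01 -6.22913500e-01]
-120 [array([-0.49,  0.27,  2.22, -0.  ,  0.66,  1.61]), array([-0.49, -0.  ,  2.15, -0.  ,  0.99,  1.61])]
-120 [ 4.24284051e-01  2.15323233e-01  2.22030503e+00 -8.88178420e-16
  7.05964391e-01  2.51867915e+00]
0 [-0.18  0.18  2.2   0.61  0.5   0.37]
30 [-0.18  0.18  2.2   0.61  0.5  -0.16]
60 [-0.18  0.18  2.2   0.61  0.5  -0.68]
90 [-0.18  0.18  2.2   0.61  0.5  -1.2 ]
120 [-0.18  0.18  2.2   0.61  0.5  -1.73]
150 [-0.18  0.18  2.2   0.61  0.5  -2.25]
180 [-0.18  0.18  2.2   0.61  0.5  -2.77]
210 [-0.18  0.18  2.2   0.61  0.5   2.99]
240 [-0.18  0.18  2.2   0.61  0.5   2.46]
270 [-0.18  0.18  2.2   0.61  0.5   1.94]
300 [-0.18  0.18  2.2   0.61  0.5   1.42]
330 [-0.18  0.18  2.2   0.61  0.5   0.89]
0 [-3.88431003e-02  2.23955259e-01  1.94101540e+00 -4.44089210e-16
  9.76621993e-01 -3.88431003e-02]
90 [-3.88431003e-02  2.23955259e-01  1.94101540e+00 -4.44089210e-16
  9.76621993e-01 -1.60963943e+00]
-90 [-3.88431003e-02  2.23955259e-01  1.94101540e+00 -4.44089210e-16
  9.76621993e-01  1.53195323e+00]
180 None
```

Run:
```python
from h import *
t0=monitor.read_state()["time_s"]
bot.reach([437,-204,180],down(60))
print(monitor.read_state()["time_s"]-t0, monitor.read_state()["position"])
p=shot("wrist");save(p,"w1.png")
print([(round(d["conf"],2),d["bbox"]) for d in imaging.recognise(p,"cartridge")])
print(proj(p,[[437,-204,94],[437,-204,0]]))
```

```text
1.725 [ 437.20187254 -204.54027878  180.1557929 ]
[(0.9, [291.4, 140.1, 37.9, 34.1]), (0.76, [289.9, 260.1, 28.0, 48.1]), (0.63, [320.8, 200.8, 29.6, 43.5])]
[[321.48370463 199.56397083]
 [321.58634882 184.42508378]]
```

View pics/w1.png

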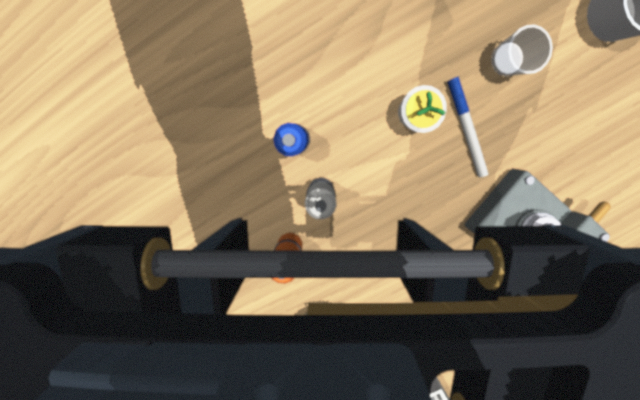

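Run:
```python
import cv2
a=cv2.imread("pics/w1.png")[110:300,240:390]
cv2.imwrite("pics/w1c.png",cv2.resize(a,None,fx=3.1,fy=3.1,interpolation=cv2.INTER_CUBIC))
a=cv2.imread("pics/w1.png")[150:280,440:640]
cv2.imwrite("pics/w1d.png",cv2.resize(a,None,fx=4,fy=4,interpolation=cv2.INTER_CUBIC))
```

```text
(no output)
```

View pics/w1c.png

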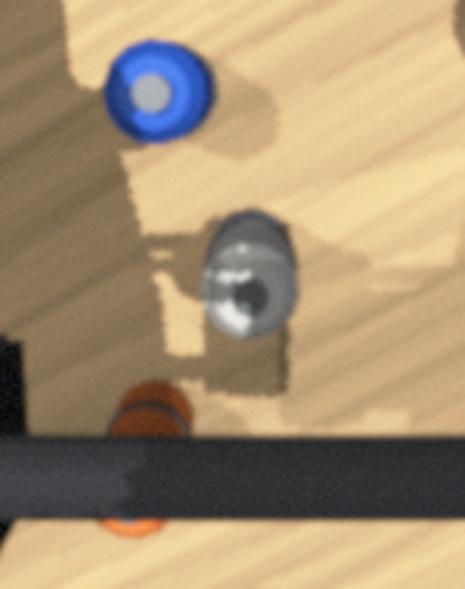

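View pics/w1d.png

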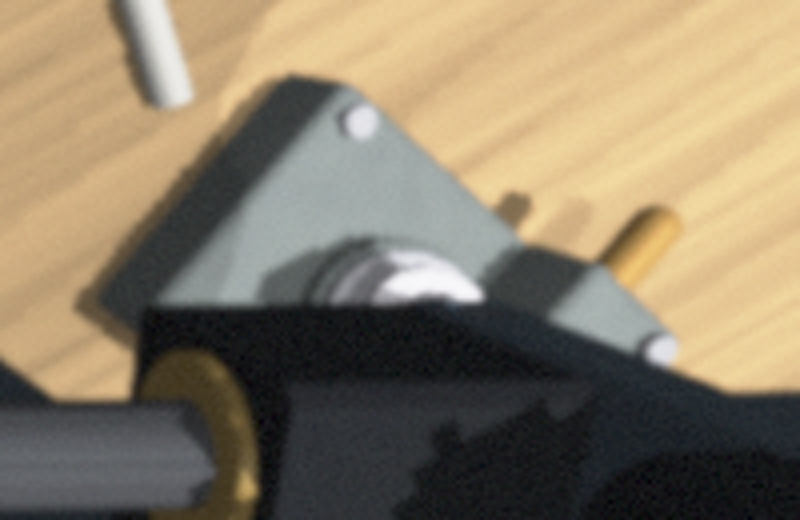

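The enlarged crop shows a grey/white cartridge with a steel coupler at (321,203). Blue is at (291,140) and orange at (285,260), so this is the one meant. Next I fit it by silhouette and look at the block from two sides.

```bash
cat >> h.py <<'E'
from scipy.optimize import minimize
def sil(p,X,shape,up=8):
    # silhouette of stacked circles [(z,r)], base X, as mask supersampled
    a=np.linspace(0,2*np.pi,48)
    m=np.zeros((400,640),np.uint8)
    for (z0,r0),(z1,r1) in zip(shape[:-1],shape[1:]):
        P=np.vstack([np.c_[r*np.cos(a),r*np.sin(a),0*a+z] for z,r in((z0,r0),(z1,r1))])+X
        h=cv2.convexHull(proj(p,P).astype(np.float32)).reshape(-1,2)
        cv2.fillConvexPoly(m,np.round(h*256).astype(np.int32),1,cv2.LINE_8,8)
    return m>0
def fit(ps,masks,X0,shape):
    def c(xy):
        e=0
        for p,mk in zip(ps,masks):
            s=sil(p,[xy[0],xy[1],X0[2]],shape); e+=1-(s&mk).sum()/max(1,(s|mk).sum())
        return e
    best=min(((c((X0[0]+dx,X0[1]+dy)),X0[0]+dx,X0[1]+dy) for dx in np.arange(-14,14.1,2) for dy in np.arange(-14,14.1,2)))
    r=minimize(c,best[1:],method="Nelder-Mead",options=dict(initial_simplex=[[best[1],best[2]],[best[1]+2,best[2]],[best[1],best[2]+2]],xatol=.1))
    return r.x,r.fun
CART=[(0,17.5),(36,17.5),(36.1,17),(84,17),(94,8)]
CUP=[(0,27),(55,37)]
E
python3 - <<'E'
from h import *
res={}
p=shot("wrist");s=shot("scene");t=shot("top")
for n,q in (("w",p),("s",s),("t",t)):
    pr=proj(q,[437,-204,50])[0]
    o=imaging.outline_of(q,"cartridge")
    for d in o:
        b=d["bbox"]
        if np.hypot(b[0]-pr[0],b[1]-pr[1])<14:
            print(n,d["conf"],b,d["mask"].sum(),fit([q],[d["mask"]],[435,-203,0],CART)); break
    else: print(n,pr,[x["bbox"] for x in o])
print(monitor.read_state()["time_s"])
bot.reach([540,0,190],down(90))
p=shot("wrist");save(p,"w2.png");np.save("w2.npy",dict(C=p["C"],Rm=p["Rm"],mtx=p["mtx"],dist_coeffs=p["dist_coeffs"]))
bot.reach([660,0,190],down(-90))
p=shot("wrist");save(p,"w3.png");np.save("w3.npy",dict(C=p["C"],Rm=p["Rm"],mtx=p["mtx"],dist_coeffs=p["dist_coeffs"]))
print(monitor.read_state()["time_s"])
E
```

```text
w 0.75 [319.8, 200.6, 32.5, 46.6] 1086 (array([ 442.56465149, -208.12267303]), np.float64(0.057541412380122))
s 0.58 [242.3, 201.1, 12.7, 26.3] 269 (array([ 437.84765625, -207.4140625 ]), np.float64(0.11803278688524588))
t [397.52657867 225.20547871] []
3.375
7.0417
```

View pics/w2.png

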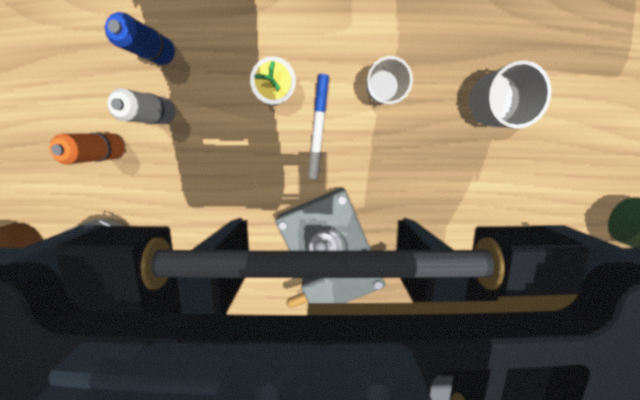

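View pics/w3.png

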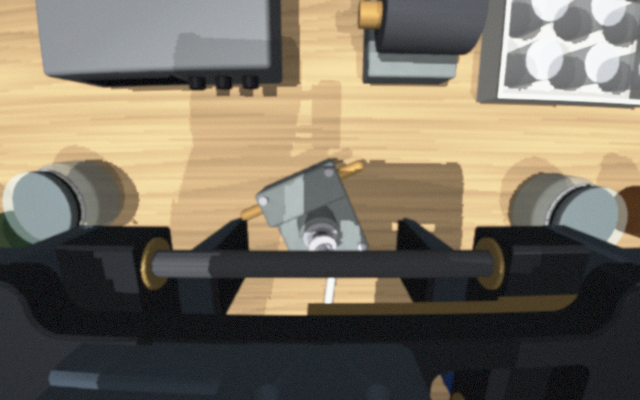

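Run:
```python
from h import *
def keep(n):
    p=shot("wrist");save(p,n+".png");np.save(n+".npy",dict(C=p["C"],Rm=p["Rm"],mtx=p["mtx"],dist_coeffs=p["dist_coeffs"]));return p
bot.move_straight([545,0,180],vel=250)
p=keep("w4"); print(proj(p,[600,0,100]))
for q in("dosing_block","nipple","collar"): print(q,[(round(d["conf"],2),np.round(d["bbox"])) for d in imaging.recognise(p,q)])
bot.reach([652,-30,180],down(60))
p=keep("w5"); print(proj(p,[600,0,100]))
for q in("dosing_block","nipple","collar"): print(q,[(round(d["conf"],2),np.round(d["bbox"])) for d in imaging.recognise(p,q)])
print(monitor.read_state()["time_s"])
for n in("w4","w5"):
    a=cv2.imread(f"pics/{n}.png")[60:240,210:430]
    cv2.imwrite(f"pics/{n}c.png",cv2.resize(a,None,fx=3.3,fy=3.3,interpolation=cv2.INTER_CUBIC))
```

```text
[[322.10973692 149.64622124]]
dosing_block [(0.7, array([303., 124., 144., 143.]))]
nipple [(0.8, array([319., 142.,  34.,  47.]))]
collar [(0.72, array([363., 293.,  39.,  28.])), (0.66, array([322., 146.,  35.,  30.]))]
[[320.98122136 139.74233332]]
dosing_block [(0.96, array([341., 160., 151., 143.]))]
nipple [(0.7, array([327., 146.,  36.,  42.]))]
collar [(0.95, array([323., 141.,  31.,  31.]))]
10.3167
```

View pics/w4c.png

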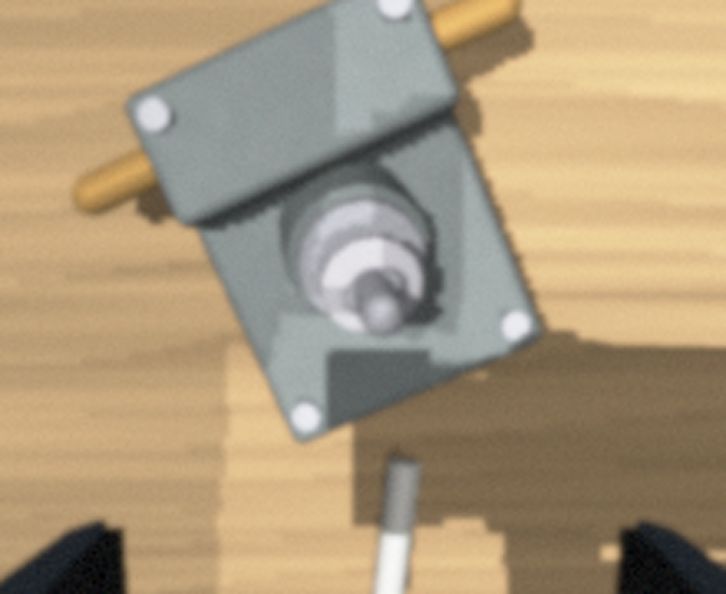

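View pics/w5c.png

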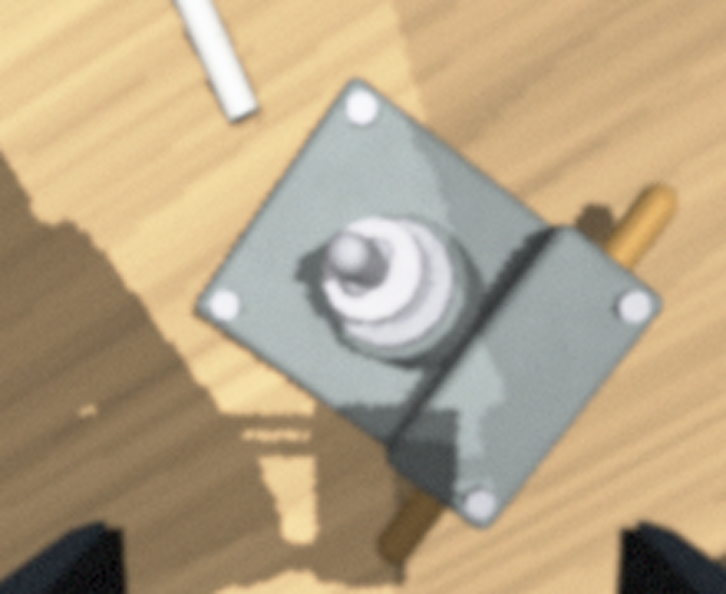

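```bash
cat > blk.py <<'E'
from h import *
v={n:np.load(n+".npy",allow_pickle=True).item() for n in("w4","w5")}
pts={"A":((303,440),(355,78)),"B":((540,335),(197,310)),"RL":((128,103),(660,300)),"SL":((190,220),(560,228)),"SR":((455,100),(390,450)),
"bA":((306,418),(362,105)),"bB":((517,325),(225,305)),"bRL":((153,115),(635,307)),"bRR":((395,5),(480,503)),"tip":((382,305),(350,252)),"collar":((372,284),(371,268))}
X={}
for k,(a,b) in pts.items():
    f=lambda c:(210+c[0]/3.3,60+c[1]/3.3)
    X[k],e=tri([(v["w4"],f(a)),(v["w5"],f(b))]); print(k,X[k].round(1),*e)
E
python3 - <<'E'
from blk import *
for a,b in(("A","B"),("bA","bB"),("bRR","bRL"),("SR","SL"),("A","RL"),("bA","bRL"),("bB","bRR")):
    d=X[b]-X[a];print(a,b,np.linalg.norm(d[:2]).round(1),np.degrees(np.arctan2(d[1],d[0])).round(1))
d=X["tip"]-X["collar"];print(d,np.degrees(np.arctan2(np.hypot(d[0],d[1]),d[2])),np.degrees(np.arctan2(d[1],d[0])))
E
```

```text
A [545.9  25.5  40.9] [-1. -0.] [-1.   0.6]
B [585.3 -57.   58.5] [-0.1 -0. ] [-0.1  0. ]
RL [660.   78.6  56.7] [-0.4 -0.1] [-0.4  0.2]
SL [623.4  62.2  44.5] [-0.6 -0.1] [-0.5  0.2]
SR [664.4 -28.4  29.9] [-1. -0.] [-0.8  0.4]
bA [555.9  23.1  51.6] [-0.6 -0. ] [-0.6  0.3]
bB [588.5 -48.9  56.4] [-0.6 -0.1] [-0.5  0.2]
bRL [652.   63.7  88.5] [-0.4 -0.1] [-0.3  0.1]
bRR [679.7  -6.4  97.8] [-0.6 -0.1] [-0.5  0.2]
tip [594.5  -3.8  45.8] [-0.3 -0. ] [-0.3  0.1]
collar [ 6.024e+02 -2.000e-01  6.730e+01] [-0.4 -0.1] [-0.4  0.2]
A B 91.4 -64.5
bA bB 79.1 -65.6
bRR bRL 75.4 111.6
SR SL 99.5 114.3
A RL 125.8 25.0
bA bRL 104.4 22.9
bB bRR 100.6 25.0
[ -7.86630005  -3.60034125 -21.55534766] 158.13231147266353 -155.40681733097335
```

Run:
```python
import cv2, numpy as np
def c(n,x0,y0,w,h,f): return cv2.resize(cv2.imread(f"pics/{n}.png")[y0:y0+h,x0:x0+w],None,fx=f,fy=f,interpolation=cv2.INTER_CUBIC)
cv2.imwrite("pics/m23.png",np.hstack([c("w2",265,180,130,130,3),c("w3",235,145,135,130,3)]))
cv2.imwrite("pics/m4.png",np.hstack([c("w4",285,110,60,60,6.6),c("w5",290,110,60,60,6.6)]))
```

```text
(no output)
```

View pics/m23.png

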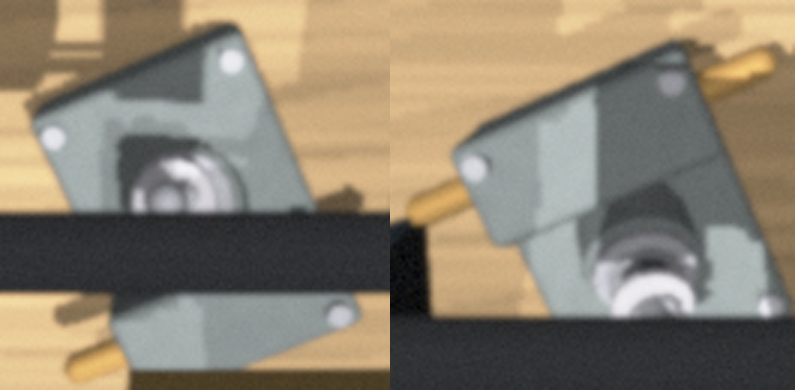

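View pics/m4.png

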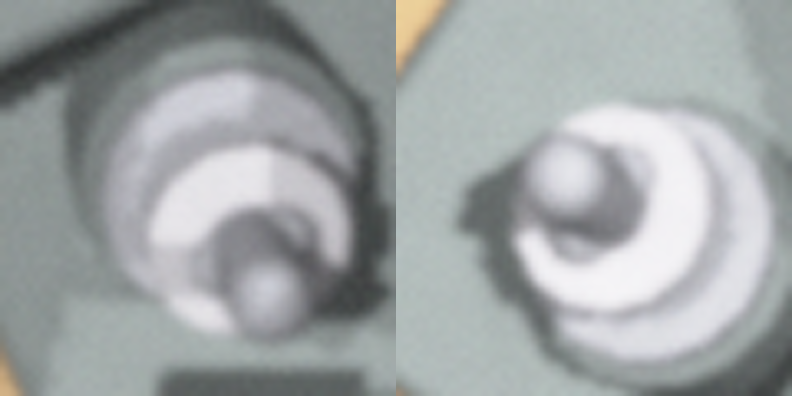

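```bash
cat > fitb.py <<'E'
from h import *
from scipy.optimize import least_squares
f=lambda c:(210+c[0]/3.3,60+c[1]/3.3)
import os
poses={}
w4=dict(A=f((303,440)),B=f((540,335)),RL=f((128,103)),SL=f((190,220)),SR=f((455,100)),bA=f((306,418)),bB=f((517,325)),bRL=f((153,115)),bRR=f((395,5)),tip=(325.6,154.2),col=(322.9,146.4))
w5=dict(A=f((355,78)),B=f((197,310)),RL=f((660,300)),RR=f((488,527)),SL=f((560,228)),SR=f((390,450)),bA=f((362,105)),bB=f((225,305)),bRL=f((635,307)),bRR=f((480,503)),tip=(315.3,136.1),col=(323,141.4))
w2=dict(A=(345,189.3),B=(277.7,219.3),RL=(384.3,284),bA=(342,200.7),bB=(282.3,226),bRL=(378.3,285),tip=(320,246))
w3=dict(RL=(256.7,195.7),SL=(271.7,226),SR=(345,196.7),bRL=(262.7,200.7),bRR=(328.7,172))
obs=dict(w4=w4,w5=w5,w2=w2,w3=w3)
V={n:np.load(n+".npy",allow_pickle=True).item() for n in obs}
HE=np.array([[-2.79671947e-04,9.72296156e-01,2.33752235e-01],[1,2.78e-4,4e-5],[-2.6e-5,2.33752237e-01,-9.72296195e-01]])
a25=np.radians(25)
def model(q):
    x,y,yaw,bx,by,bh,sx,fx,fz=q[:9]
    n=np.array([-np.sin(a25),0,np.cos(a25)]);ft=np.array([fx,0,fz])
    L=dict(A=(-65,50,34),B=(-65,-50,34),RL=(65,50,64),RR=(65,-50,64),SL=(sx,50,64),SR=(sx,-50,64),
     bA=(-bx,by,34+bh),bB=(-bx,-by,34+bh),bRL=(bx,by,64+bh),bRR=(bx,-by,64+bh),tip=ft+n*45,col=ft+n*22)
    Rz=R.from_euler("z",yaw).as_matrix()
    return {k:Rz@np.array(u)+[x,y,0] for k,u in L.items()}
def res(q,full=False):
    M=model(q);r=[];lab=[]
    for n,o in obs.items():
        p=dict(V[n]);Rt=p["Rm"]@HE.T   # tool rot
        p["C"]=p["C"]+Rt@q[9:12]
        p["Rm"]=p["Rm"]@R.from_rotvec(q[12:15]).as_matrix()
        for k,uv in o.items():
            e=proj(p,M[k])[0]-uv; r+=list(e/.8);lab.append((n,k,e.round(1)))
    if full: return lab
    return np.r_[r,(q[5]-2)/2,q[9:12]/1.5,q[12:15]/.006]
s=least_squares(res,[610,8,.42,57,42,2,10,-20,50]+[0]*6,loss="soft_l1")
if __name__=="__main__":
    q=s.x;print(q.round(3),np.degrees(q[2]),s.cost)
    cov=np.linalg.pinv(s.jac.T@s.jac);print(np.sqrt(np.diag(cov)).round(3))
    for l in res(q,True):print(*l)
    M=model(q);print("tip",M["tip"],"col",M["col"])
E
python3 fitb.py
```

```text
[ 6.21468e+02  8.48200e+00  4.17000e-01  5.52910e+01  4.14270e+01
  1.31580e+01  2.17270e+01 -1.10430e+01  6.11540e+01 -6.26000e-01
 -7.40000e-02 -1.18720e+01  4.00000e-03  1.00000e-03  1.00000e-03] 23.917669689248246 43.6360021097185
[2.650e-01 2.290e-01 4.000e-03 3.500e-01 3.380e-01 1.943e+00 7.290e-01
 5.570e-01 3.049e+00 1.276e+00 1.131e+00 1.389e+00 4.000e-03 3.000e-03
 3.000e-03]
w4 A [-1.3  1. ]
w4 B [0.6 0.6]
w4 RL [-0.5  0.5]
w4 SL [-1.8  2.4]
w4 SR [1.2 0.2]
w4 bA [ 0.1 -0.3]
w4 bB [-0.3 -0.1]
w4 bRL [0.3 0.3]
w4 bRR [-0.1 -1. ]
w4 tip [0.8 1.6]
w4 col [-0.5 -0.3]
w5 A [-0.1 -0.3]
w5 B [-0.2 -0.6]
w5 RL [0.7 0.3]
w5 RR [-1.3  0.7]
w5 SL [ 1.  -1.5]
w5 SR [-1.2  2.9]
w5 bA [0.1 1.2]
w5 bB [0.2 0.4]
w5 bRL [-0.  -0.2]
w5 bRR [0.3 0.4]
w5 tip [-0.1  0.5]
w5 col [0.2 0.8]
w2 A [-0.3 -0.8]
w2 B [-2.7 -0.5]
w2 RL [ 1.3 -0.4]
w2 bA [ 0.2 -0.7]
w2 bB [ 0.4 -0.3]
w2 bRL [ 0.3 -0.2]
w2 tip [-0.1 -0.2]
w3 RL [-1.6 -1.8]
w3 SL [-0.7 -0.3]
w3 SR [ 1.5 -3.6]
w3 bRL [ 0.2 -0.1]
w3 bRR [ 0.1 -0.5]
tip [593.98867537  -3.7056777  101.93790234] col [6.02874210e+02 2.35128095e-01 8.10928232e+01]
```

```bash
sed -e 's/x,y,yaw,bx,by,bh,sx,fx,fz=q\[:9\]/x,y,yaw,bx,by,bh,sx,fx,fz=q[:9];hx=65-q[15];hy=50-q[15]/' -e 's/A=(-65,50,34),B=(-65,-50,34),RL=(65,50,64),RR=(65,-50,64),SL=(sx,50,64),SR=(sx,-50,64)/A=(-hx,hy,34),B=(-hx,-hy,34),RL=(hx,hy,64),RR=(hx,-hy,64),SL=(sx,hy,64),SR=(sx,-hy,64)/' -e 's/\[0\]\*6/[0]*7/' -e 's#(q\[5\]-2)/2,q\[9:12\]/1.5#(q[5]-2)/1,q[9:12]/1.5,q[15]/1.5#' fitb.py > fitc.py; python3 fitc.py
```

```text
[ 6.21015e+02  8.32600e+00  4.16000e-01  5.51140e+01  4.12730e+01
  4.21800e+00  2.14760e+01 -1.05340e+01  5.23360e+01  1.52000e-01
  1.12000e-01 -1.24200e+00 -0.00000e+00  2.00000e-03  2.00000e-03
  2.55600e+00] 23.84649497356753 25.213913405982247
[2.550e-01 2.100e-01 4.000e-03 3.580e-01 3.370e-01 1.990e+00 6.060e-01
 5.640e-01 3.092e+00 1.125e+00 1.151e+00 1.629e+00 3.000e-03 3.000e-03
 3.000e-03 3.380e-01]
w4 A [-0.8 -0.3]
w4 B [-0.5  0.1]
w4 RL [0.4 0.1]
w4 SL [-1.3  1.2]
w4 SR [ 0.2 -0.2]
w4 bA [ 0.1 -0.5]
w4 bB [-0.1 -0.1]
w4 bRL [0.3 0.1]
w4 bRR [ 0.2 -1.3]
w4 tip [0.7 1.3]
w4 col [-0.5 -0.7]
w5 A [-0.   0.4]
w5 B [ 0.9 -1.5]
w5 RL [0.  0.6]
w5 RR [-1.1 -0.5]
w5 SL [ 1.  -0.7]
w5 SR [-0.2  2.2]
w5 bA [-0.1  0.3]
w5 bB [-0.1 -0.4]
w5 bRL [-0.1 -0.8]
w5 bRR [-0.  -0.1]
w5 tip [-0.   0.1]
w5 col [0.3 0.3]
w2 A [-0.7  2.4]
w2 B [-1.4  1.7]
w2 RL [0.2 1.8]
w2 bA [ 0.2 -1.1]
w2 bB [ 0.4 -0.9]
w2 bRL [ 0.2 -0.5]
w2 tip [-0.1 -0.1]
w3 RL [-0.5  0.8]
w3 SL [-0.   1.4]
w3 SR [ 0.4 -0.9]
w3 bRL [0.3 0.1]
w3 bRR [ 0.3 -0.2]
tip [593.98563317  -3.62188946  93.11968019] col [6.02876056e+02 3.07875395e-01 7.22746011e+01]
```

Run:
```python
from h import *
def keep(n,c="wrist"):
    p=shot(c);save(p,n+".png");np.save(n+".npy",dict(C=p["C"],Rm=p["Rm"],mtx=p["mtx"],dist_coeffs=p["dist_coeffs"]));return p
bot.reach([487,-235,180],down(60))
w=keep("w6");s=keep("s6","scene");t=keep("t6","top")
for n,q in (("w",w),("s",s),("t",t)):
    pr=proj(q,[440,-206,50])[0]
    o=imaging.outline_of(q,"cartridge")
    for d in o:
        b=d["bbox"]
        if np.hypot(b[0]-pr[0],b[1]-pr[1])<14:
            print(n,round(d["conf"],2),b,d["mask"].sum(),fit([q],[d["mask"]],[438,-206,0],CART))
    print(n,pr,[x["bbox"] for x in o])
for n,q in (("s",s),("t",t)):
    o=imaging.outline_of(q,"wetting_cup")
    for d in o[:1]: print(n,d["conf"],d["bbox"],fit([q],[d["mask"]],[426,218,0],CUP))
print(monitor.read_state()["time_s"])
a=cv2.imread("pics/w6.png")[80:240,230:400]
cv2.imwrite("pics/w6c.png",cv2.resize(a,None,fx=3,fy=3,interpolation=cv2.INTER_CUBIC))
a=cv2.imread("pics/s6.png")[190:270,290:390]
cv2.imwrite("pics/s6c.png",cv2.resize(a,None,fx=7,fy=7,interpolation=cv2.INTER_CUBIC))
```

```text
w 0.65 [320.6, 148.5, 33.3, 36.6] 887 (array([ 442.35375214, -208.10243225]), np.float64(0.06137566137566142))
w [321.99233229 142.91964861] [[292.9, 80.3, 38.5, 49.7], [320.6, 148.5, 33.3, 36.6], [285.1, 214.7, 37.7, 40.3]]
s 0.53 [240.7, 200.6, 7.2, 26.1] 224 (array([ 435.65625, -208.0625 ]), np.float64(0.2655737704918033))
s [241.09192564 199.71550462] [[220.1, 222.4, 16.6, 25.9], [240.7, 200.6, 7.2, 26.1], [236.3, 180.8, 15.6, 16.7]]
t 0.55 [396.9, 223.7, 8.1, 13.2] 101 (array([ 438., -198.]), np.float64(0.49751243781094523))
t [398.19526342 224.10951154] [[396.9, 223.7, 8.1, 13.2]]
s 0.92 [375.4, 161.2, 27.3, 28.8] (array([430., 222.]), np.float64(0.062385321100917435))
t 0.73 [248.3, 234.7, 32.6, 23.7] (array([425.89453125, 221.65039062]), np.float64(0.05901116427432218))
11.7417
```

View pics/w6c.png

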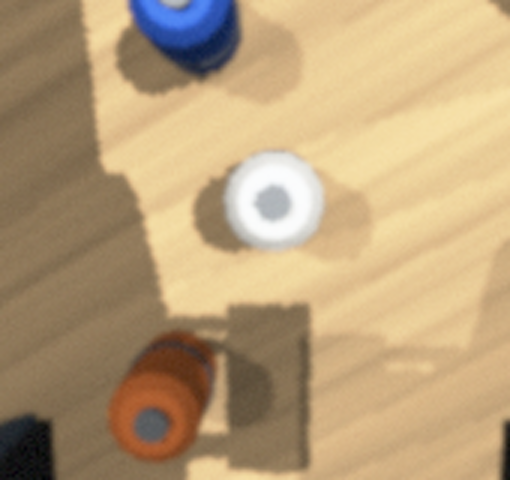

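View pics/s6c.png

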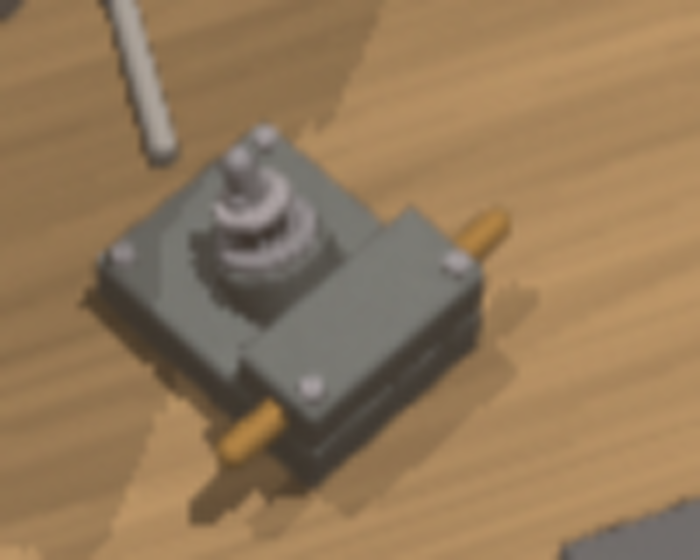

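```bash
cat > fitd.py <<'E'
import re
src=open("fitc.py").read()
src=src.replace('obs=dict(w4=w4,w5=w5,w2=w2,w3=w3)','''
g=lambda c:(290+c[0]/7,190+c[1]/7)
s6=dict(tip=g((238,158)),col=g((251,206)),bA=g((264,135)),bB=g((122,252)),bRL=g((458,262)),bRR=g((312,386)),RR=g((310,422)),SR=g((240,352)))
obs=dict(w4=w4,w5=w5,w2=w2,w3=w3,s6=s6)''')
src=src.replace('p["C"]=p["C"]+Rt@q[9:12]','p["C"]=p["C"]+(Rt@q[9:12] if n!="s6" else q[16:19])')
src=src.replace('R.from_rotvec(q[12:15])','R.from_rotvec(q[12:15] if n!="s6" else q[19:22])').replace("[0]*7","[0]*13")
src=src.replace("q[12:15]/.006]","q[12:15]/.006,q[16:19]/1.5,q[19:22]/.004]").replace("r+=list(e/.8)","r+=list(e/(.8 if n!='s6' else .4))")
exec(src)
E
python3 fitd.py
```

```text
[ 6.21014e+02  8.31200e+00  4.15000e-01  5.50740e+01  4.11240e+01
  6.39000e+00  2.16410e+01 -1.05440e+01  5.39500e+01  2.44000e-01
  8.30000e-02 -2.68600e+00 -1.00000e-03  2.00000e-03  1.00000e-03
  2.29000e+00 -1.34000e-01 -3.20000e-02  2.00000e-03  1.00000e-03
  1.00000e-03  1.00000e-03] 23.785555812716574 28.749322036854064
[2.460e-01 2.080e-01 4.000e-03 3.070e-01 2.910e-01 1.558e+00 5.640e-01
 4.960e-01 2.172e+00 1.126e+00 1.142e+00 1.559e+00 3.000e-03 3.000e-03
 3.000e-03 3.100e-01 1.466e+00 1.454e+00 1.484e+00 1.000e-03 1.000e-03
 4.000e-03]
w4 A [-0.9 -0.2]
w4 B [-0.5  0.2]
w4 RL [0.4 0.2]
w4 SL [-1.4  1.2]
w4 SR [ 0.3 -0.2]
w4 bA [ 0.2 -0.4]
w4 bB [-0.2 -0. ]
w4 bRL [ 0.3 -0.1]
w4 bRR [ 0.1 -1.3]
w4 tip [0.7 1.4]
w4 col [-0.5 -0.7]
w5 A [-0.   0.3]
w5 B [ 0.8 -1.6]
w5 RL [-0.   0.5]
w5 RR [-1.2 -0.5]
w5 SL [ 1.  -0.7]
w5 SR [-0.3  2.1]
w5 bA [-0.2  0.3]
w5 bB [-0.1 -0.5]
w5 bRL [-0.1 -0.6]
w5 bRR [ 0.1 -0.1]
w5 tip [-0.1  0.1]
w5 col [0.2 0.3]
w2 A [-0.6  1.9]
w2 B [-1.4  1.3]
w2 RL [0.3 1.3]
w2 bA [ 0.2 -0.9]
w2 bB [ 0.5 -0.7]
w2 bRL [ 0.1 -0.2]
w2 tip [-0.  -0.1]
w3 RL [-0.5  0.4]
w3 SL [-0.  1.]
w3 SR [ 0.5 -1.3]
w3 bRL [0.4 0.2]
w3 bRR [ 0.3 -0. ]
s6 tip [-0.3  0.4]
s6 col [ 0.3 -0.4]
s6 bA [0.1 0.1]
s6 bB [-0.1  0.2]
s6 bRL [-0.1 -0.1]
s6 bRR [-0.1  0.2]
s6 RR [ 0.4 -0.6]
s6 SR [-0.1  0. ]
tip [593.963935    -3.61096535  94.7341327 ] col [6.02858533e+02 3.09341523e-01 7.38890536e+01]
```

Run:
```python
from h import *
bot.move_straight([442.4,-208.1,140],vel=200)
print(bot.move_straight([442.4,-208.1,43],vel=120,stop_force=10))
close_gripper()
s=monitor.read_state();print(s["time_s"],s["gripper_width"],s["position"],s["contact_force"])
bot.move_straight([442.4,-208.1,150],vel=200)
s=monitor.read_state();print(s["time_s"],s["gripper_width"],s["position"],s["contact_force"])
p=shot("wrist");save(p,"w7.png")
a=cv2.imread("pics/w7.png")[130:260,230:410]
cv2.imwrite("pics/w7c.png",cv2.resize(a,None,fx=4,fy=4,interpolation=cv2.INTER_CUBIC))
```

```text
False
14.1083 32.22580663417512 [ 442.37087279 -208.09779265   42.97018866] [-0.89705532  0.421335   -0.1921296 ]
14.7917 32.34327070030776 [ 441.84589895 -207.7941122   149.10093281] [-0.34125618  0.07873813 -2.11543044]
```

View pics/w7c.png

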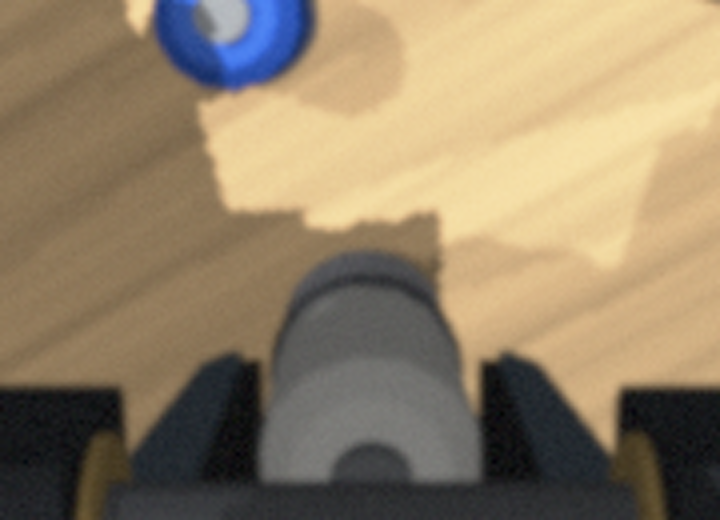

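Run:
```python
from h import *
print(kinematics.inverse_kinematics([427.5,220.5,150],down(-66)),kinematics.inverse_kinematics([427.5,220.5,67],down(-66)))
bot.reach([427.5,220.5,150],down(-66))
s=monitor.read_state();print(s["time_s"],s["position"],s["contact_force"])
w=shot("wrist");save(w,"w8.png")
t=shot("top");save(t,"t8.png")
print([(d["conf"],d["bbox"]) for d in imaging.recognise(w,"wetting_cup")],proj(w,[427.5,220.5,55]))
a=cv2.imread("pics/w8.png")[110:260,210:430]
b=cv2.imread("pics/t8.png")[190:270,200:300]
cv2.imwrite("pics/w8c.png",np.hstack([cv2.resize(a,(528,360)),cv2.resize(b,(264,360))]))
```

```text
[ 4.27741163e-01  7.18171596e-02  2.18530735e+00 -4.44089210e-16
  8.84468146e-01  1.57965847e+00] [ 4.27741163e-01  2.18876416e-01  2.21558271e+00 -4.44089210e-16
  7.07133523e-01  1.57965847e+00]
17.4667 [427.58662901 220.31387932 149.9299784 ] [-0.16950389  0.36445829 -0.87533291]
[(0.91, [320.6, 192.8, 74.9, 58.0])] [[321.14841851 201.63131966]]
```

View pics/w8c.png

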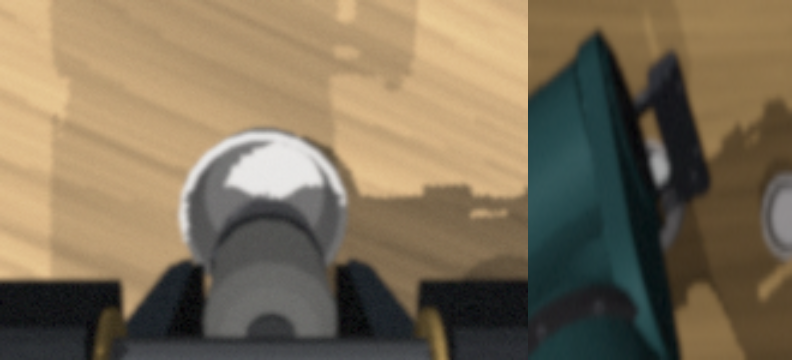

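Run:
```python
from h import *
bot.move_straight([430,221.5,120],vel=150)
print(bot.move_straight([430,221.5,66],vel=120,stop_force=8))
s=monitor.read_state();print(s["time_s"],s["position"],s["contact_force"])
w=shot("wrist");save(w,"w9.png")
bot.wait(0.2)
bot.move_straight([430,221.5,160],vel=150)
s=monitor.read_state();print(s["time_s"],s["position"],s["contact_force"])
w=shot("wrist");save(w,"w10.png")
cv2.imwrite("pics/w9c.png",np.hstack([cv2.resize(cv2.imread(f"pics/{n}.png")[110:260,230:410],None,fx=2.2,fy=2.2) for n in("w9","w10")]))
```

```text
False
18.5667 [430.38869464 221.68152854  66.59369644] [-0.24950294  1.05774415 -0.83042695]
19.5917 [429.54827994 221.27900675 159.32667844] [ 0.43642104  0.05685315 -1.99291376]
```

View pics/w9c.png

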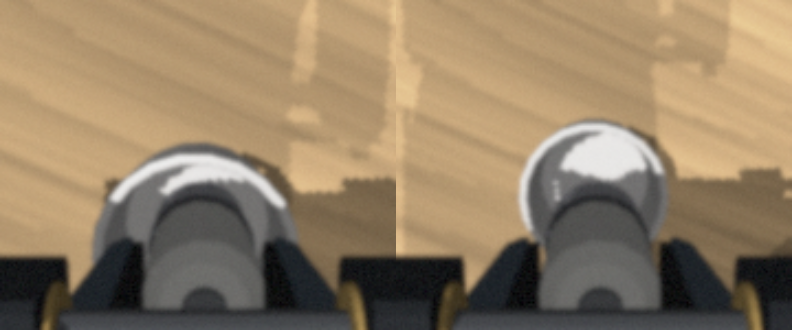

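```bash
python3 - <<'E'
from h import *
w=shot("wrist");save(w,"w11.png")
s=monitor.read_state()
T=R.from_rotvec(s["tool_rot"]).as_matrix()
a=np.linspace(0,2*np.pi,73)
for off in(-3,0,3):
  for z,r in((0,17.5),(36,17.5),(84,17)):
    P=np.c_[r*np.cos(a)+off,r*np.sin(a),0*a+43-z]@T.T+s["position"]
    u=proj(w,P);print(off,z,"toprow",u[:,1].min().round(1),"cols",u[:,0].min().round(1),u[:,0].max().round(1),"knob",proj(w,T@[off,0,43-94]+s["position"])[0].round(1))
o=imaging.outline_of(w,"cartridge");print([(d["conf"],d["bbox"]) for d in o])
E
python3 - <<'E'
import cv2
a=cv2.imread("pics/w11.png")[170:260,270:370];cv2.imwrite("pics/w11c.png",cv2.resize(a,None,fx=7,fy=6.6,interpolation=cv2.INTER_CUBIC))
E
```

```text
-3 0 toprow 198.4 cols 301.3 341.1 knob [320.7 263.1]
-3 36 toprow 208.5 cols 298.0 344.1 knob [320.7 263.1]
-3 84 toprow 229.1 cols 292.5 349.1 knob [320.7 263.1]
0 0 toprow 195.0 cols 301.2 341.2 knob [320.7 258.1]
0 36 toprow 204.5 cols 297.9 344.2 knob [320.7 258.1]
0 84 toprow 224.2 cols 292.3 349.2 knob [320.7 258.1]
3 0 toprow 191.6 cols 301.1 341.2 knob [320.7 253.2]
3 36 toprow 200.6 cols 297.8 344.2 knob [320.7 253.2]
3 84 toprow 219.2 cols 292.2 349.3 knob [320.7 253.2]
[(0.78, [321.7, 222.8, 54.4, 60.5])]
```

View pics/w11c.png

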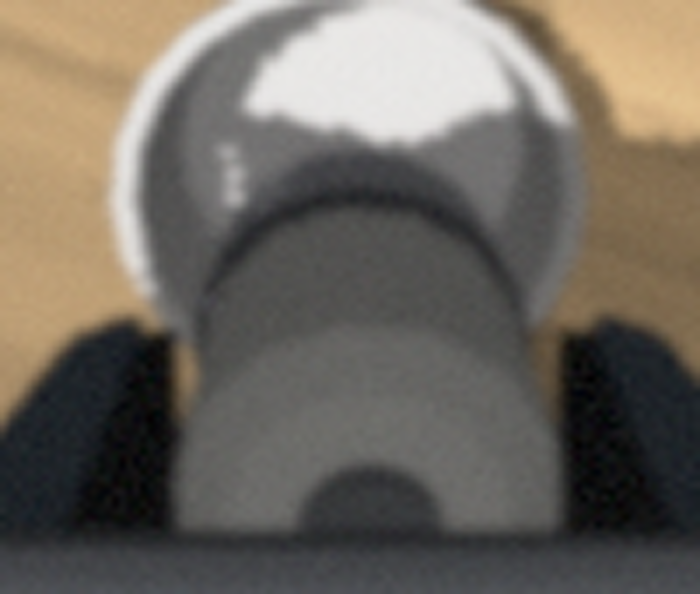

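Run:
```python
from h import *
v=np.load("w6.npy",allow_pickle=True).item()
print(proj(v,[[442.4,-208.1,94],[442.4,-208.1,84]]))
print(at_z(v,[(321.3,147.3)],94),at_z(v,[(321.3,147.3)],86), at_z(v,[(321.3,147.6)],94))
from scipy.spatial.transform import Rotation
x=np.array([np.cos(np.radians(150)),np.sin(np.radians(150))])
print((at_z(v,[(321.3,147.5)],94)[0][:2]-[442.4,-208.1])@x)
```

```text
[[321.37973474 147.33544564]
 [321.39532469 146.93652915]]
[[ 442.33158194 -208.15030215   94.        ]] [[ 442.59814881 -208.32143354   86.        ]] [[ 442.58136961 -208.29474621   94.        ]]
-0.1582492588385867
```

```bash
cat > ins.py <<'E'
from h import *
P45=np.array([594.0,-3.6,94.7]);yaw=np.radians(23.8)
def setn(t=25,yw=yaw):
    t=np.radians(t);return np.array([-np.sin(t)*np.cos(yw),-np.sin(t)*np.sin(yw),np.cos(t)])
n=setn()
y=np.cross([0,0,1.],n);y/=np.linalg.norm(y)
RT=np.c_[np.cross(y,-n),y,-n]; ex,ey=RT[:,0],RT[:,1]
ORI=R.from_matrix(RT).as_rotvec()
OFF=np.array([2.0,0.9,43])
def tcp(s,dx=0,dy=0): return P45+n*(s-45)+ex*dx+ey*dy-RT@OFF
E
python3 - <<'E'
from ins import *
print(n,ex,ey,tcp(85),kinematics.inverse_kinematics(tcp(85),ORI),kinematics.inverse_kinematics(tcp(8),ORI))
bot.reach(tcp(85),ORI)
bot.move_straight(tcp(62),vel=120)
s=monitor.read_state();print(s["time_s"],s["position"]-tcp(62),s["contact_force"])
def keep(n,c="wrist"):
    p=shot(c);save(p,n+".png");np.save(n+".npy",dict(C=p["C"],Rm=p["Rm"],mtx=p["mtx"],dist_coeffs=p["dist_coeffs"]));return p
keep("w12");sc=keep("s12","scene");keep("t12","top")
print(proj(sc,[P45,P45+n*17]))
u=proj(sc,P45)[0].astype(int);print(u)
a=cv2.imread("pics/w12.png")[110:260,230:410]
b=cv2.imread("pics/s12.png")[u[1]-50:u[1]+40,u[0]-50:u[0]+40]
cv2.imwrite("pics/w12c.png",np.hstack([cv2.resize(a,(400,333),interpolation=cv2.INTER_CUBIC),cv2.resize(b,(333,333),interpolation=cv2.INTER_CUBIC)]))
cv2.imwrite("pics/s12c.png",cv2.resize(b,(590,590),interpolation=cv2.INTER_CUBIC))
E
```

```text
[-0.38667866 -0.17054561  0.90630779] [0.82923507 0.36573624 0.42261826] [ 0.4035453  -0.91495967  0.        ] [559.88400995 -17.66329456 169.0783098 ] [-0.20724504  0.0303941   2.25071119  0.48892645  0.55241457  0.56873219] [-0.16727135  0.20392559  2.22446649  0.61949752  0.41206914  0.45361127]
21.1417 [-0.43378892  1.14830655 -0.53912003] [ 0.41456699 -0.09442411 -1.78199252]
[[323.25710188 212.64004447]
 [321.43052783 208.10819645]]
[323 212]
```

View pics/w12.png

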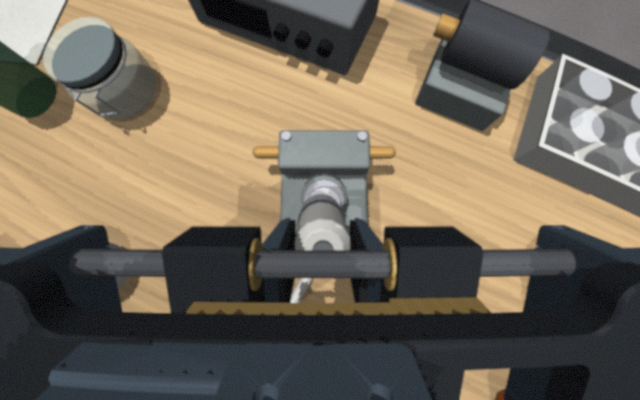

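View pics/s12c.png

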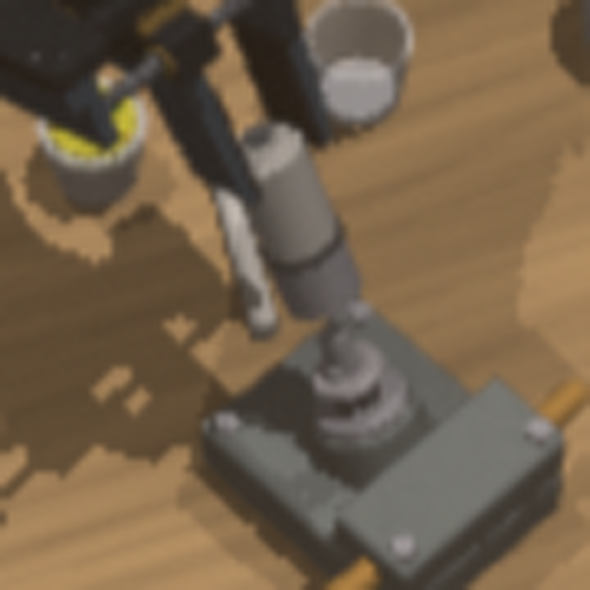

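Run:
```python
import cv2
a=cv2.imread("pics/w12.png")[165:255,275:375];cv2.imwrite("pics/w12d.png",cv2.resize(a,None,fx=6.6,fy=6.6,interpolation=cv2.INTER_CUBIC))
from ins import *
v=np.load("w12.npy",allow_pickle=True).item()
for s in (0,10,22,45,47): print(s,proj(v,P45+n*(s-45))[0].round(1))
a=np.linspace(0,6.28,73)
C=lambda s,r,dx=0,dy=0: proj(v,P45+n*(s-45)+np.outer(np.cos(a)*r+dx,ex)+np.outer(np.sin(a)*r+dy,ey))
for s,r in((22,16.5),(62,17.5),(98,17.5)):
    u=C(s,r);print(s,r,"rows",u[:,1].min().round(1),u[:,1].max().round(1),"cols",u[:,0].min().round(1),u[:,0].max().round(1))
```

```text
0 [323.5 197.6]
10 [323.5 199.6]
22 [323.6 202.2]
45 [323.6 207.7]
47 [323.6 208.2]
22 16.5 rows 185.9 218.0 cols 307.1 340.0
62 17.5 rows 192.6 231.5 cols 303.6 343.8
98 17.5 rows 201.9 246.6 cols 300.6 347.2
```

View pics/w12d.png

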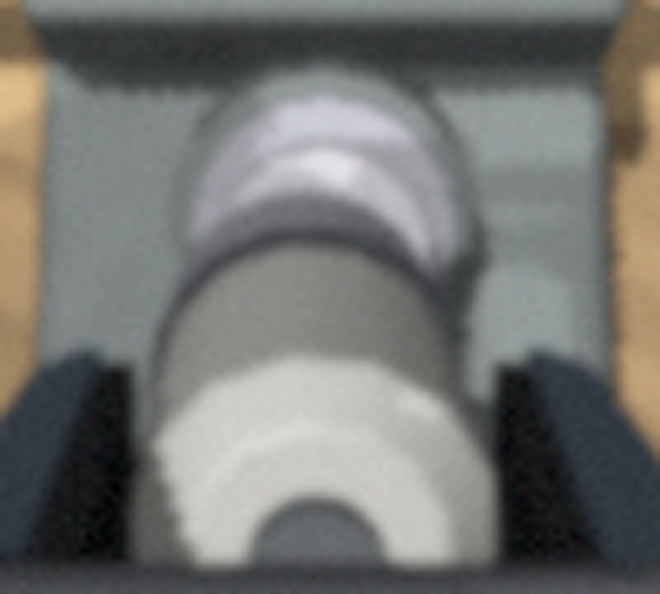

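Run:
```python
from ins import *
s=monitor.read_state();d=s["position"]-tcp(62);print(s["time_s"],RT.T@d,s["contact_force"], np.degrees((R.from_rotvec(ORI).inv()*R.from_rotvec(s["tool_rot"])).as_rotvec()))
w=shot("wrist");save(w,"w13.png")
a=w["img"][165:255,275:375,::-1];cv2.imwrite("pics/w13d.png",cv2.resize(a,None,fx=6.6,fy=6.6,interpolation=cv2.INTER_CUBIC))
s=monitor.read_state();print(RT.T@(s["position"]-tcp(62)),s["contact_force"])
for k in(22,45): print(k,proj(w,P45+n*(k-45))[0].round(1))
```

```text
21.2917 [ 0.41159879 -0.27015441 -0.37804759] [ 1.23178986 -0.15024442 -0.4622455 ] [ 0.00714889  0.01808582 -0.0367476 ]
[ 0.41017889 -0.1176839  -0.43801687] [ 0.01887577 -0.07362698 -0.96970015]
22 [322.5 202.7]
45 [322.5 208.2]
```

View pics/w13d.png

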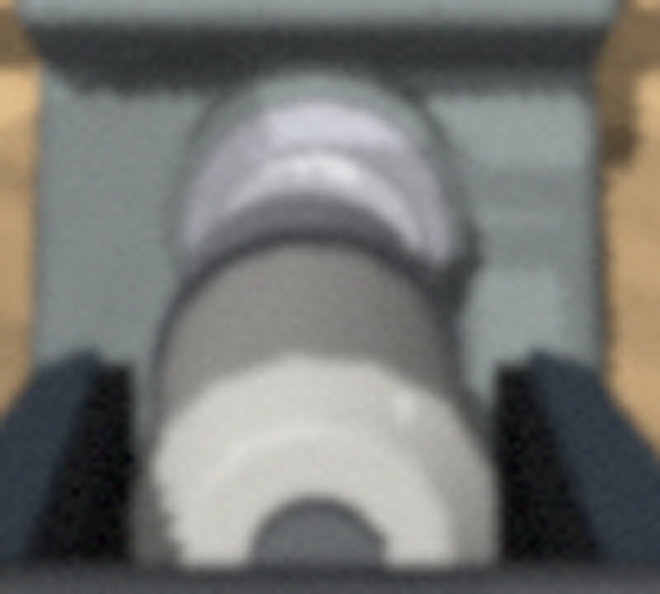

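Run:
```python
from ins import *
def rep(l):
    s=monitor.read_state();print(l,round(s["time_s"],2),"pos",(RT.T@(s["position"]-tcp(0))).round(2),"F",(RT.T@s["contact_force"]).round(2),"T",(RT.T@s["torque"]).round(2),s["gripper_width"].round(2))
dx,dy=-.5,1.4
bot.move_straight(tcp(62,dx,dy),vel=40);bot.wait(.2);rep("62")
for k in(50,40,30):
    h=bot.move_straight(tcp(k,dx,dy),vel=40,stop_force=6);rep((k,h))
    if h: break
w=shot("wrist");save(w,"w14.png");s=shot("scene");save(s,"s14.png")
cv2.imwrite("pics/w14d.png",np.hstack([cv2.resize(w["img"][165:255,275:375,::-1],(440,396),interpolation=cv2.INTER_CUBIC),cv2.resize(s["img"][172:252,283:363,::-1],(396,396)[:2],interpolation=cv2.INTER_CUBIC)[:,:350]]))
```

```text
Traceback (most recent call last):
AttributeError: 'float' object has no attribute 'round'
```

```bash
cat >> ins.py <<'E'
def rep(l):
    s=monitor.read_state();print(l,round(s["time_s"],2),"pos",(RT.T@(s["position"]-tcp(0))).round(2),"F",(RT.T@s["contact_force"]).round(2),"T",(RT.T@s["torque"]).round(2),round(s["gripper_width"],2))
def look(k):
    w=shot("wrist");save(w,f"w{k}.png");s=shot("scene");save(s,f"s{k}.png")
    cv2.imwrite(f"pics/w{k}d.png",np.hstack([cv2.resize(w["img"][165:255,275:375,::-1],(440,396),interpolation=cv2.INTER_CUBIC),cv2.resize(s["img"][172:252,283:363,::-1],(396,396)[:2],interpolation=cv2.INTER_CUBIC)[:,:350]]))
E
python3 - <<'E'
from ins import *
dx,dy=-.5,1.4
rep("62")
for k in(50,40,30):
    h=bot.move_straight(tcp(k,dx,dy),vel=40,stop_force=6);rep((k,h))
    if h: break
look(14)
E
```

```text
62 21.79 pos [ -0.55   1.43 -62.03] F [0.47 0.04 0.98] T [-0.   -0.41 -0.05] 32.54
(50, False) 22.24 pos [ -0.74   1.24 -49.66] F [-0.76 -0.69  1.3 ] T [-0.01 -0.34  0.02] 32.13
(40, False) 22.64 pos [ -0.72   1.26 -39.72] F [-0.64 -0.09  1.45] T [ 0.   -0.35 -0.04] 32.02
(30, False) 23.04 pos [ -0.72   1.26 -29.72] F [-0.34 -0.61  1.65] T [-0.02 -0.39  0.  ] 32.33
```

View pics/w14d.png

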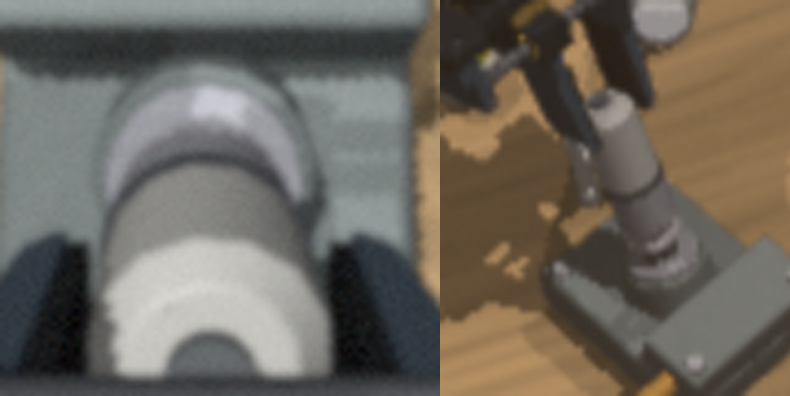

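The coupler is over the post with no contact force and sits just above the collar in both views. Now I press on in small steps.

Run:
```python
from ins import *
dx,dy=-.5,1.4
for k in np.arange(28,11.9,-2):
    bot.move_straight(tcp(k,dx,dy),vel=30,stop_force=45);rep(k)
    s=monitor.read_state()
    if np.linalg.norm(s["contact_force"])>25: print("stop");break
look(15)
```

```text
28.0 23.39 pos [ -0.31   1.54 -28.08] F [-0.44  0.69 -0.18] T [-0.05 -0.35 -0.01] 32.6
26.0 23.64 pos [ -0.43   1.42 -26.03] F [-0.34 -0.1  -1.89] T [-0.08 -0.36 -0.03] 32.37
24.0 23.89 pos [ -0.59   1.43 -23.95] F [-1.18  0.75  0.05] T [-0.3  -0.42  0.03] 32.14
22.0 24.14 pos [ -0.83   1.27 -21.81] F [-0.53  1.6   2.72] T [-0.28 -0.54 -0.  ] 32.36
20.0 24.39 pos [ -1.07   1.15 -19.6 ] F [-1.02  1.35 12.4 ] T [-0.5  -0.5   0.02] 32.09
18.0 24.64 pos [ -0.27   1.4  -18.11] F [-2.54 -1.59 -2.43] T [ 0.21 -0.46 -0.02] 32.28
16.0 24.89 pos [ -0.38   1.4  -16.04] F [-0.95 -0.69 -6.13] T [ 0.26 -0.53 -0.  ] 32.44
14.0 25.14 pos [ -0.44   1.41 -14.04] F [-1.81 -1.76 -7.14] T [ 0.26 -0.54  0.01] 32.33
12.0 25.39 pos [ -0.04   1.57 -12.36] F [ -2.02  -1.76 -14.67] T [ 0.39 -0.63 -0.06] 32.36
```

View pics/w15d.png

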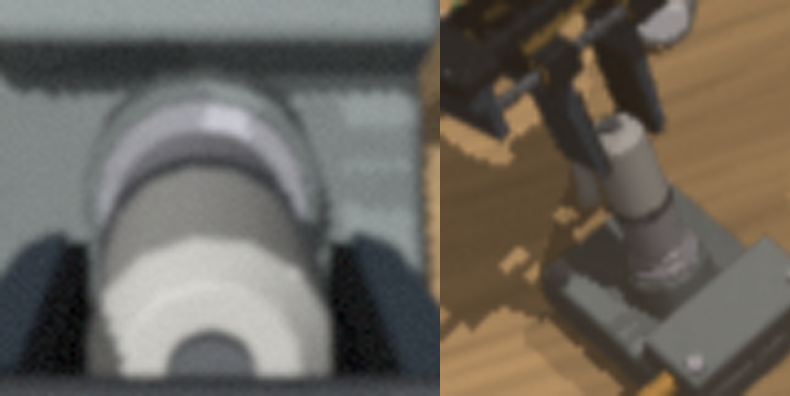

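Run:
```python
from ins import *
dx,dy=-.5,1.4
bot.wait(.3);rep("hold12")
for k in (11.5,11,10.5,10,9.5,9):
    bot.move_straight(tcp(k,dx,dy),vel=20);bot.wait(.15);rep(k)
    f=(RT.T@monitor.read_state()["contact_force"])[2]
    if f<-26: break
look(16)
```

```text
hold12 25.79 pos [ -0.09   1.56 -12.4 ] F [ -1.58  -2.17 -14.85] T [ 0.45 -0.57 -0.01] 32.5
11.5 26.19 pos [  0.08   1.6  -12.13] F [ -2.11  -2.99 -22.07] T [ 0.57 -0.77 -0.03] 32.29
11 26.59 pos [  0.36   1.71 -11.94] F [ -3.95  -3.7  -30.41] T [ 0.69 -0.99 -0.05] 32.13
```

View pics/w16d.png

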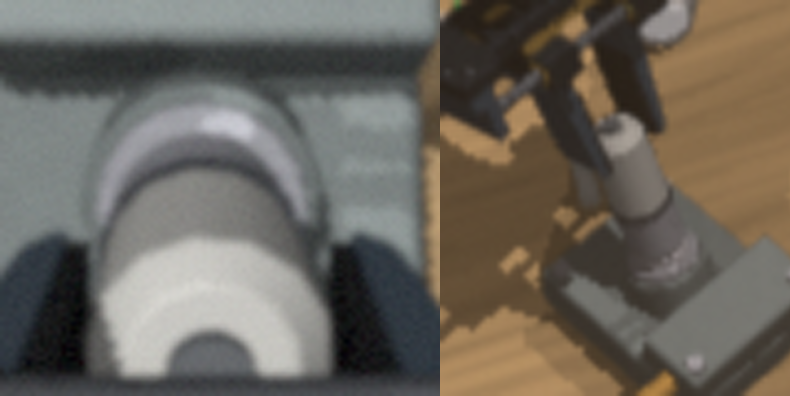

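Run:
```python
from ins import *
bot.wait(.5);rep("a");bot.wait(.8);rep("b")
t=shot("top");save(t,"t17.png");s=shot("scene")
for q,X in(("wetting_cup",[429,221.5,30]),("sample_cup",None),("seedling_cup",None),("marker",None),("jar_a",None),("bottle_a",None)):
    print(q,[(round(d["conf"],2),np.round(d["bbox"])) for d in imaging.recognise(s,q)])
save(s,"s17.png")
```

```text
a 27.19 pos [  0.37   1.7  -11.94] F [ -4.26  -3.06 -31.06] T [ 0.71 -1.02 -0.07] 32.58
b 27.99 pos [  0.32   1.7  -11.93] F [ -4.41  -3.5  -30.47] T [ 0.68 -0.94 -0.03] 32.23
wetting_cup [(0.76, array([375., 160.,  26.,  29.]))]
sample_cup []
seedling_cup []
marker []
jar_a [(0.73, array([435., 203.,  37.,  41.])), (0.6, array([224., 264.,  36.,  43.]))]
bottle_a [(0.98, array([469., 162.,  34.,  62.])), (0.61, array([166., 272.,  48.,  58.]))]
```

View pics/s17.png

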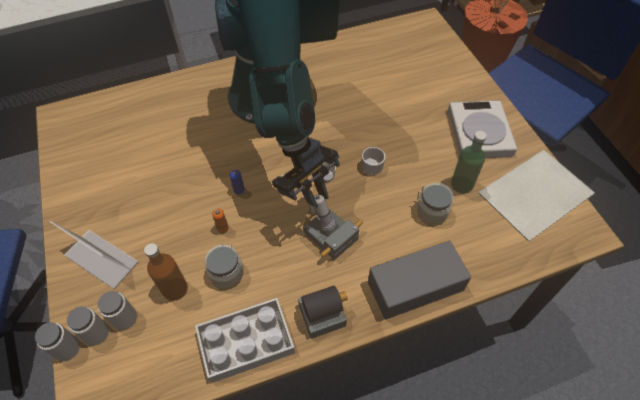

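The scene view shows the cartridge on the nipple at about (323,210) and the cup standing in its place at (374,161). The jars, the bottles and the blue and orange look-alikes are unmoved. The push has stayed at about 30 N for 1.4 s, so I'm handing in.

Run:
```python
from ins import *
rep("end");print(ticket.hand_in())
```

```text
end 28.39 pos [  0.36   1.72 -11.92] F [ -3.63  -4.03 -32.11] T [ 0.71 -0.97 -0.06] 32.61
the job is handed in; nothing more can be done
None
```

I gripped the white and steel cartridge and dipped its mouth about 31 mm below the wetting cup's rim. I then pressed it along the tilted nipple until the collar reached its stop. The job was handed in at 28.4 s with the cartridge still gripped and pushed down at about 30 N.

**Checks that agreed**
- **Snap:** the force showed a pull-in of about 12 N where the lip should pass the balls. I did not sample the resistance peak before it.
- **Collar down:** after the snap the push rose roughly as the spring figures predict, ending in a hard stop. That push held steady for more than 1.4 s.
- **Cup:** it stands upright where it was.
- **Bystanders:** the jars, the bottles and the blue and orange look-alikes are unmoved in the last scene picture.

**Checks that failed or disagreed**
- **Height offset:** the stop came about 2 mm earlier along the axis than my camera estimate of the nipple. That is within the estimate's uncertainty.
- **Grip offset:** the cartridge sat 1 to 2 mm off centre in the grip with about 1° of apparent tilt. I allowed for the offset but not for the tilt.
- **Not confirmed:** at the end the arm hid the sample cup, seedling cup and marker from the detector. No contact was felt on the way, and all the paths went above them.

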